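# Sweep the wood offcuts off the craft board into the scrap tray

## Task

Clear the work board: with the fingers, sweep the two bark-edged wood slices and the small bare wooden block across the green board and over its edge into the empty blue scrap tray beside it. Push them only, never pick one up, and leave the paint pots, the painted ducklings and everything else where they are.

Things in the scene. Friction and masses are not known exactly. Their poses are not given: they have to be found in the camera images.
- board: Raised work board with a green top, fixed, level: 250 mm along its own x, 330 mm along its own y, its top 40 mm above the table. Origin: centre of its underside, on the table. A tray stands against each of its two short edges (own +y and -y); nothing stands against its long edges.
- scrap_tray: Empty blue open tray, fixed, the place for the offcuts: 250 x 140 mm outside, long side along the board's short edge, 3 mm off it, same heading as the board; walls 5 mm thick and 34 mm high (6 mm lower than the board's top), inner floor 5 mm above the table. Origin: centre of its underside. It may stand on the board's +y or -y side.
- paint_tray: White open tray of the same size and heading on the opposite side of the board, fixed; it holds the red and the yellow duckling and the blue-capped pot. No offcut belongs in it. Origin: centre of its underside.
- slice_a: Offcut: round wood slice lying flat on the board, dark bark rim and light top; diameter 42 mm, 14 mm thick, about 25 g, loose. Origin: centre of its underside.
- slice_b: Offcut: round wood slice lying flat on the board, dark bark rim and light top; diameter 38 mm, 16 mm thick, about 25 g, loose. Origin: centre of its underside. 
- block: Offcut: bare light wooden block lying on the board, 42 x 36 mm (own x, y), its sides roughly along the board's edges (within 20 degrees), 16 mm thick, about 25 g, loose. Origin: centre of its underside. One of the three offcuts lies near the board's middle, between the pot and the white duckling, the other two near its long edges.
- pot: Small white paint pot with a red cap standing on the board, 44 mm across, 42 mm high, about 90 g, loose. Origin: centre of its underside. Leave it.
- duck: flat white-painted wooden duckling, lying; about 67 x 44 mm, 14 mm thick, 30 g, loose. Origin: underside, centre of the round body (radius 20 mm); head (radius 11 mm) at its own (22, 12) mm, orange beak to 40 mm along its own +x. It lies on the board. Leave it.
- duck_red: flat red-painted wooden duckling, lying; about 67 x 44 mm, 14 mm thick, 30 g, loose. Origin: underside, centre of the round body (radius 20 mm); head (radius 11 mm) at its own (22, 12) mm, orange beak to 40 mm along its own +x. In the white tray. Leave it.
- duck_yellow: flat yellow-painted wooden duckling, lying; about 67 x 44 mm, 14 mm thick, 30 g, loose. Origin: underside, centre of the round body (radius 20 mm); head (radius 11 mm) at its own (22, 12) mm, orange beak to 40 mm along its own +x. In the white tray. Leave it.
- pot_blue: Small white paint pot with a blue cap standing in the white tray, 44 mm across, 42 mm high, about 90 g, loose. Origin: centre of its underside. Leave it.

How it is judged:
By the outcome, as a careful person would: the job done as asked, in the order asked, and still so for the second after the job is handed in, with the robot touching nothing.
It also fails if it takes over 72 s, if anything falls off the work surface, if the arm or the gripper's body presses on something with over 40 N, if the wrist force passes 120 N, or if a joint passes its speed limit or range.

## Robot

A 6-joint arm with a two-finger parallel gripper is mounted at the origin on the work surface. World frame = base frame: x ahead of the robot, y to its left, z up, the work surface at z = 0. Lengths are in mm, angles in rad, forces in N, time in s.
With the tool pointing down it reaches from about 300 to 775 mm from the base axis. Payload 14.6 kg.
Tool frame: the origin (TCP) lies midway between the tips of the shut fingers; the grasp point (between the pads) lies 19 mm behind it (manip.hold_point_z is the distance from the TCP to the grasp point, in mm); z points along the fingers, y is the direction in which the jaws open and shut (so a half turn about z gives the same grasp; the last joint's range is limited). The gripper opens to 94 mm and grips with 3 to 60 N. Pads are 16 mm wide; open, the fingers measure 119 mm over their backs; the gripper's body (75 mm by 177 mm) begins 78 mm behind the grasp point.
Start: joints at [-1.205, 0.3, 1.521, -0, 1.321, -0.067], TCP at [230.67, -499.28, 205.446] pointing down, gripper open.
Joint ranges: [-3.03, 3.03], [-0.79, 2.21], [0.23, 2.52], [-1.04, 4.18], [0, 3.07], [-2.55, 2.55]. Speed limits (rad/s): [2.22, 2.22, 2.57, 3.14, 3.14, 3.14].

## Interface

Orientations are given as [roll, pitch, yaw] about the fixed x, y, z axes, in that order (R = Rz(yaw) Ry(pitch) Rx(roll)).
In Python, from cell import manip gives the robot as it stands.
- The arm moves only by the shell command python3 -m crank 'ROWS' [OPENING] [FORCE]. ROWS is JSON, a list of rows, each an object with "offset": the shift along the world's x, y, z in m, a list of three; "spin": the turn about the world's z in degrees. In form: [{"offset": [dx, dy, dz], "spin": spin}, ...]. A call has exactly 8 rows; each row is the pose to reach, as a shift and turn from the pose measured when the call began; what a row does not reach only later rows make up. A row lasts 1/12 s, in which the tool goes at most 41.7 mm and 7.16 degrees, less where a joint would pass 70% of its speed; a pose out of reach is approached as far as the arm can. A call with a gripper value outside its range is refused whole. OPENING is the opening, from 0 (shut) to 1 (fully open), set as the call begins (- or left out, the last holds). The fingers move at their own pace and stop on an object; FORCE is the grip in N (left out, the last holds). Time passes only in rows, so rows that repeat a pose let the fingers close, or fill a call up. It gives the time, the measured TCP pose, the force and the opening at its end, in the units of the state.
- manip.read_state(): the state, without advancing time (a new reading comes with each control period).
- manip.camera(name): name is "side" or "top" or "wrist"; returns a dict with "pixels" (420x560x3 uint8, red, green, blue), "fx", "fy", "cx", "cy" (pixels), "extrinsics" (4x4, takes a point from world to camera coordinates); the wrist camera has in their place "hand_eye" (4x4, takes a point from camera to tool coordinates, whose origin is the TCP and whose axes are the flange's). Camera axes: x right, y down, z forward; pixel columns grow to the right and rows downward; lengths in mm; the calibration is good to about 2 mm. A picture is of the moment at which its call begins: read the wrist's pose just before it. There is no depth.
- manip.sign_off(): hands the job in, once; it reports no verdict.
Trained networks look in a picture, given as the dict that the camera call returned (one of the last four; its "shot" number tells which), for a name from the list of things; names that differ only in an ending like _2 or _b are one class to them, and where a whole thing is asked for, a point or a joint stands for the part that bears it (a point fixed in the world has none). Each returns a list of dicts, best first, with "conf" (0 to 1); they miss things now and then, are a little off and sometimes report something else, mostly with a low value. They report only what shows in the picture. A call takes as long as a camera call.
- manip.search_frame(picture, name): "location" ([x, y, z] in mm, in world coordinates, good to about 4 mm: the middle of the surface that is visible of it).
- manip.masks_of(picture, name): "mask" (420x560 bool, what is visible of it).
The state is a dict: "clock": time; "joints": joint angles; "qd": joint speeds; "effort": joint torques, N m; "eef_pos": TCP position; "eef_rot": TCP orientation; "wrist_force": force on the tool from outside, world axes, zero at the start; "moment": the same for the moment, N m; "finger_gap": finger opening in mm.
Only numpy, scipy, OpenCV 4.12 (cv2) and the standard library are available. Lean on these libraries where they do the work, as an engineer would, in place of code of your own. Each camera call takes 0.05 s, during which the arm holds its last target. There are 200 camera calls.

## Working session

There is one attempt and no reset: what is moved stays moved. The work goes in short steps, Python scripts to look and compute and a shell command to move; the robot and the scene stay as the last step left them, time stands still between calls to the robot, and variables do not carry over. Pictures are saved under pics/ and viewed, about 8 in all and at most 12, crops included, and the job is handed in when it is done.

```bash
mkdir -p pics; ls
cat > h.py <<'E'
from cell import manip
import numpy as np, cv2
def shot(n,f=None):
    p=manip.camera(n)
    if f: cv2.imwrite('pics/'+f,cv2.cvtColor(p['pixels'],cv2.COLOR_RGB2BGR))
    return p
def px(p,uv,z):
    E=np.array(p['extrinsics']);R,t=E[:3,:3],E[:3,3]
    d=R.T@np.array([(uv[0]-p['cx'])/p['fx'],(uv[1]-p['cy'])/p['fy'],1]);o=-R.T@t
    return o+d*(z-o[2])/d[2]
E
python3 - <<'E'
from h import *
p=shot('top','t1.png')
print(np.round(np.linalg.inv(p['extrinsics']),2),p['fx'])
for n in ['board','scrap_tray','paint_tray','slice_a','block','pot','duck','duck_red']:
    for d in manip.search_frame(p,n): print(n,round(d['conf'],2),np.round(d['location']))
shot('side','s1.png')
s=manip.read_state();print(s['clock'],s['eef_rot'],s['finger_gap'])
E
```

```text
pics
[[-1.00000e-02 -9.90000e-01  1.50000e-01  4.10550e+02]
 [-1.00000e+00  1.00000e-02 -3.00000e-02  3.41000e+01]
 [ 2.00000e-02 -1.50000e-01 -9.90000e-01  1.03154e+03]
 [ 0.00000e+00  0.00000e+00  0.00000e+00  1.00000e+00]] 489.65160281891605
board 0.65 [527.  36.  42.]
scrap_tray 0.85 [530. 266.   7.]
scrap_tray 0.33 [ 533. -242.   47.]
paint_tray 0.84 [ 536. -215.    4.]
paint_tray 0.48 [548. -81.  56.]
slice_a 0.58 [536.  25.  56.]
slice_a 0.55 [615. -65.  57.]
block 0.78 [456. -60.  53.]
pot 0.72 [535. 123.  78.]
duck 0.83 [551. -82.  53.]
duck_red 0.63 [ 468. -208.   16.]
0.5 [-3.14145770e+00  1.00944076e-05  4.32786833e-01] 94.17298124942702
```

View pics/t1.png

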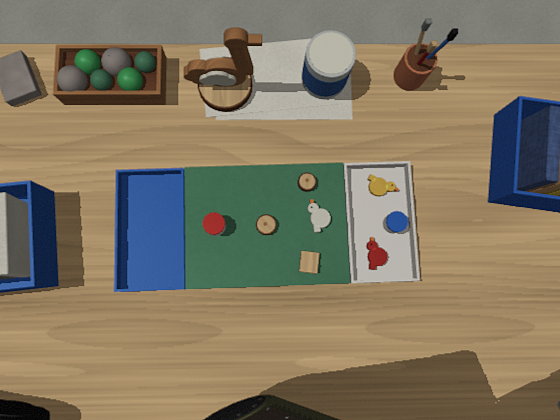

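View pics/s1.png

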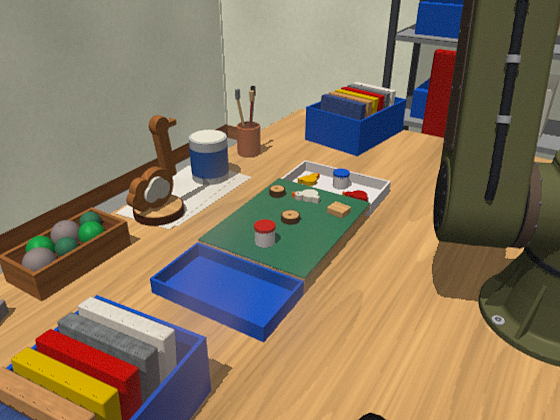

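The top view shows the board in the middle, with its image right along −y. The blue tray is at the left (+y) and the white tray at the right. The slices are at px (307,182) and (266,225), the block at (310,262), the red-capped pot at (214,224), and the white duck at (318,216). The side view agrees. Next I measure positions.

Run:
```python
from h import *
p=shot('top')
for n,z in [('board',40),('slice_a',55),('block',56),('pot',82),('duck',54)]:
    for d in manip.masks_of(p,n):
        m=d['mask'].astype(np.uint8); c=max(cv2.findContours(m,0,1)[0],key=cv2.contourArea)
        W=np.array([px(p,q[0],z)[:2] for q in c],np.float32)
        r=cv2.minAreaRect(W); print(n,round(d['conf'],2),np.round(r[0]),np.round(r[1]),round(r[2],1),'bbox',W.min(0).round(),W.max(0).round())
# board corners by hand
for uv in [(185,168),(344,163),(350,283),(186,289)]: print(uv,px(p,uv,40).round())
g=cv2.cvtColor(p['pixels'],cv2.COLOR_RGB2BGR)[150:300,100:420]; cv2.imwrite('pics/t2.png',cv2.resize(g,None,fx=2.5,fy=2.5,interpolation=cv2.INTER_CUBIC))
```

```text
board 0.73 [534.  24.] [254. 333.] 1.5 bbox [ 406. -145.] [665. 193.]
slice_a 0.72 [531.  24.] [34. 38.] 89.5 bbox [511.   7.] [550.  41.]
slice_a 0.62 [619. -60.] [35. 38.] 88.9 bbox [600. -78.] [638. -43.]
block 0.67 [457. -60.] [37. 44.] 83.3 bbox [435. -80.] [479. -41.]
pot 0.72 [530. 128.] [41. 41.] 0.2 bbox [510. 107.] [551. 148.]
pot 0.63 [547. -80.] [65. 38.] 13.9 bbox [ 512. -101.] [577. -58.]
duck 0.97 [551. -83.] [67. 41.] 13.5 bbox [ 515. -105.] [582. -60.]
(185, 168) [652. 189.  40.]
(344, 163) [ 660. -141.   40.]
(350, 283) [ 412. -145.   40.]
(186, 289) [405. 183.  40.]
```

View pics/t2.png

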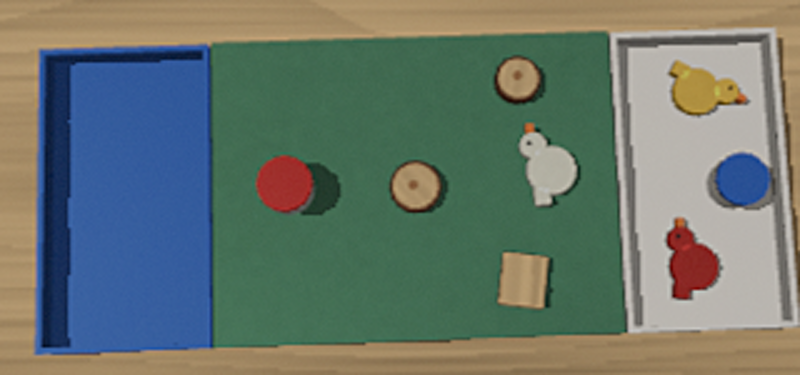

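```bash
python3 -m crank '[{"offset":[0.028,0.028,0],"spin":7},{"offset":[0.056,0.056,0],"spin":14},{"offset":[0.084,0.084,0],"spin":21},{"offset":[0.112,0.112,0],"spin":28},{"offset":[0.140,0.140,0],"spin":35},{"offset":[0.168,0.168,0],"spin":42},{"offset":[0.196,0.196,0],"spin":49},{"offset":[0.224,0.224,0],"spin":56}]' 0.25 10
```

```text
clock: 1.47
eef_pos: [455.8, -273.7, 205.7]
eef_rot: [3.141, 0.0, 1.416]
wrist_force: [-0.2, 0.4, -0.1]
finger_gap: 44.3
```

```bash
python3 -m crank '[{"offset":[0.025,0.026,0],"spin":4},{"offset":[0.050,0.052,0],"spin":9},{"offset":[0.075,0.078,0],"spin":9},{"offset":[0.100,0.105,-0.02],"spin":9},{"offset":[0.125,0.130,-0.04],"spin":9},{"offset":[0.150,0.155,-0.06],"spin":9},{"offset":[0.164,0.171,-0.08],"spin":9},{"offset":[0.164,0.171,-0.1],"spin":9}]'
python3 - <<'E'
from h import *
p=shot('top')
g=cv2.cvtColor(p['pixels'],cv2.COLOR_RGB2BGR)[130:300,220:420]
w=cv2.cvtColor(shot('wrist')['pixels'],cv2.COLOR_RGB2BGR)
cv2.imwrite('pics/t3.png',np.hstack([cv2.resize(g,(400,340)),cv2.resize(w,(400,340))]))
s=manip.read_state();print(s['eef_pos'],s['finger_gap'])
E
```

```text
clock: 2.13
eef_pos: [621.7, -99.2, 104.2]
eef_rot: [3.141, -0.0, 1.577]
wrist_force: [-0.6, 0.2, -0.7]
finger_gap: 23.7
[ 618.52419955 -101.50986013  102.04807925] 23.639097441628067
```

View pics/t3.png

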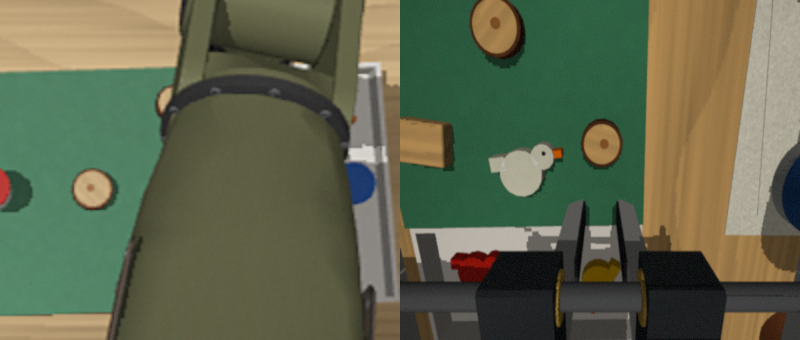

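Seen from the wrist camera, the fingers (px x≈600) line up with the far slice (600,143), and the duck's beak (560,153) is clear to the left. I lower the fingers and push.

```bash
python3 -m crank '[{"offset":[0,0,-0.025],"spin":0},{"offset":[0,0,-0.045],"spin":0},{"offset":[0,0,-0.057],"spin":0},{"offset":[0,0,-0.057],"spin":0},{"offset":[0,0.010,-0.057],"spin":0},{"offset":[0,0.020,-0.057],"spin":0},{"offset":[0,0.032,-0.057],"spin":0},{"offset":[0,0.044,-0.057],"spin":0}]'
python3 -m crank '[{"offset":[0,0.015,0],"spin":0},{"offset":[0,0.030,0],"spin":0},{"offset":[0,0.045,0],"spin":0},{"offset":[0,0.060,0],"spin":0},{"offset":[0,0.075,0],"spin":0},{"offset":[0,0.090,0],"spin":0},{"offset":[0,0.105,0],"spin":0},{"offset":[0,0.120,0],"spin":0}]'
python3 - <<'E'
from h import *
p=shot('top')
g=cv2.cvtColor(p['pixels'],cv2.COLOR_RGB2BGR)[130:300,150:350]
w=cv2.cvtColor(shot('wrist')['pixels'],cv2.COLOR_RGB2BGR)
cv2.imwrite('pics/t4.png',np.hstack([cv2.resize(g,(400,340)),cv2.resize(w,(400,340))]))
E
```

```text
clock: 2.9
eef_pos: [619.0, -56.1, 46.4]
eef_rot: [-3.138, -0.001, 1.575]
wrist_force: [-0.1, -0.5, 1.0]
finger_gap: 23.5
clock: 3.57
eef_pos: [619.0, 65.4, 46.4]
eef_rot: [-3.138, -0.001, 1.575]
wrist_force: [0.1, -0.2, 1.3]
finger_gap: 23.6
```

View pics/t4.png

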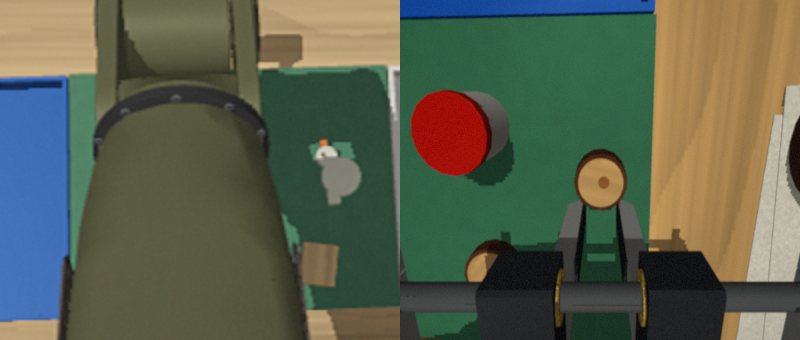

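The slice sits cradled between the fingertips (600,180) and moves straight. I push on and over the edge.

```bash
python3 -m crank '[{"offset":[0,0.014,0],"spin":0},{"offset":[0,0.028,0],"spin":0},{"offset":[0,0.042,0],"spin":0},{"offset":[0,0.056,0],"spin":0},{"offset":[0,0.070,0],"spin":0},{"offset":[0,0.084,0],"spin":0},{"offset":[0,0.098,0],"spin":0},{"offset":[0,0.112,0],"spin":0}]'
python3 -m crank '[{"offset":[0,0.010,0],"spin":0},{"offset":[0,0.020,0],"spin":0},{"offset":[0,0.030,0],"spin":0},{"offset":[0,0.036,0],"spin":0},{"offset":[0,0.036,0.02],"spin":0},{"offset":[0,0.036,0.05],"spin":0},{"offset":[0,0.036,0.08],"spin":0},{"offset":[0,0.036,0.11],"spin":0}]'
python3 - <<'E'
from h import *
w=shot('wrist')
cv2.imwrite('pics/t5.png',cv2.resize(cv2.cvtColor(w['pixels'],cv2.COLOR_RGB2BGR),(420,315)))
E
```

```text
clock: 4.33
eef_pos: [618.8, 179.7, 46.3]
eef_rot: [-3.138, -0.001, 1.577]
wrist_force: [0.9, -0.2, 1.2]
finger_gap: 23.2
clock: 5.0
eef_pos: [618.7, 215.7, 157.6]
eef_rot: [-3.138, -0.001, 1.577]
wrist_force: [0.2, 0.4, -0.3]
finger_gap: 23.2
```

View pics/t5.png

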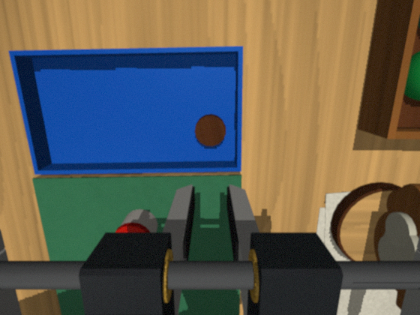

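The slice lies in the tray (px 210,131). Next is the middle slice: a diagonal push past the pot on the −x side.

```bash
python3 -m crank '[{"offset":[-0.007,-0.030,0],"spin":6},{"offset":[-0.014,-0.060,0],"spin":12},{"offset":[-0.021,-0.090,0],"spin":18},{"offset":[-0.028,-0.120,0],"spin":24},{"offset":[-0.035,-0.150,0],"spin":30},{"offset":[-0.042,-0.180,0],"spin":36},{"offset":[-0.049,-0.210,-0.02],"spin":41},{"offset":[-0.054,-0.224,-0.04],"spin":45}]' 0.25
python3 - <<'E'
from h import *
s=manip.read_state();w=shot('wrist');print(s['eef_pos'],s['eef_rot'],s['finger_gap'])
from scipy.spatial.transform import Rotation as Ro
H=np.array(w['hand_eye']);T=np.eye(4);T[:3,:3]=Ro.from_euler('xyz',s['eef_rot']).as_matrix();T[:3,3]=s['eef_pos']
w['extrinsics']=np.linalg.inv(T@H)
for n,z in [('slice_a',54),('block',56),('pot',82),('duck',54)]:
    for d in manip.masks_of(w,n):
        m=d['mask'].astype(np.uint8); c=max(cv2.findContours(m,0,1)[0],key=cv2.contourArea)
        W=np.array([px(w,q[0],z)[:2] for q in c],np.float32); r=cv2.minAreaRect(W)
        print(n,round(d['conf'],2),np.round(r[0]),np.round(r[1]),round(r[2]))
cv2.imwrite('pics/t6.png',cv2.resize(cv2.cvtColor(w['pixels'],cv2.COLOR_RGB2BGR),(420,315)))
E
```

```text
clock: 5.72
eef_pos: [566.7, -10.6, 125.1]
eef_rot: [3.136, -0.001, 2.365]
wrist_force: [0.4, -0.0, -0.9]
finger_gap: 23.5
[566.73016985 -10.63194794 125.06184331] [ 3.13578163e+00 -1.03606381e-03  2.36505824e+00] 23.501695914988844
slice_a 0.83 [532.  23.] [41. 41.] 90
slice_a 0.59 [596. 203.] [16. 32.] 58
slice_a 0.17 [ 524. -195.] [39. 17.] 45
block 0.64 [457. -59.] [40. 42.] 83
pot 0.57 [531. 122.] [49. 43.] 46
duck 0.61 [546. -84.] [55. 45.] 15
```

View pics/t6.png

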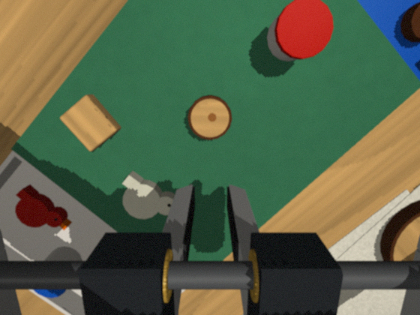

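```bash
python3 -m crank '[{"offset":[0,0,-0.030],"spin":0},{"offset":[0,0,-0.055],"spin":0},{"offset":[0,0,-0.072],"spin":0},{"offset":[0,0,-0.079],"spin":0},{"offset":[0,0,-0.079],"spin":0},{"offset":[-0.007,0.007,-0.079],"spin":0},{"offset":[-0.014,0.014,-0.079],"spin":0},{"offset":[-0.020,0.020,-0.079],"spin":0}]'
python3 -m crank '[{"offset":[-0.007,0.007,0],"spin":0},{"offset":[-0.014,0.014,0],"spin":0},{"offset":[-0.021,0.021,0],"spin":0},{"offset":[-0.028,0.028,0],"spin":0},{"offset":[-0.035,0.035,0],"spin":0},{"offset":[-0.042,0.042,0],"spin":0},{"offset":[-0.049,0.049,0],"spin":0},{"offset":[-0.056,0.056,0],"spin":0}]'
cat >> h.py <<'E'
from scipy.spatial.transform import Rotation as Ro
def wr(f,names=()):
    s=manip.read_state();w=shot('wrist');print(np.round(s['eef_pos'],1),np.round(np.degrees(s['eef_rot'][2]),1))
    H=np.array(w['hand_eye']);T=np.eye(4);T[:3,:3]=Ro.from_euler('xyz',s['eef_rot']).as_matrix();T[:3,3]=s['eef_pos']
    w['extrinsics']=np.linalg.inv(T@H)
    for n,z in names:
        for d in manip.masks_of(w,n):
            m=d['mask'].astype(np.uint8); c=max(cv2.findContours(m,0,1)[0],key=cv2.contourArea)
            W=np.array([px(w,q[0],z)[:2] for q in c],np.float32); r=cv2.minAreaRect(W)
            print(n,round(d['conf'],2),np.round(r[0]),np.round(r[1]),round(r[2]))
    if f: cv2.imwrite('pics/'+f,cv2.resize(cv2.cvtColor(w['pixels'],cv2.COLOR_RGB2BGR),(420,315)))
E
python3 -c "
from h import *
wr(None,[('slice_a',54),('pot',82)])"
```

```text
clock: 6.63
eef_pos: [547.2, 14.0, 47.8]
eef_rot: [3.135, -0.001, 2.361]
wrist_force: [0.4, -0.7, -0.3]
finger_gap: 23.7
clock: 7.3
eef_pos: [490.5, 70.7, 47.8]
eef_rot: [3.135, -0.001, 2.361]
wrist_force: [-0.3, -0.7, 0.4]
finger_gap: 23.8
[490.5  70.7  47.8] 135.3
slice_a 0.7 [472.  90.] [41. 43.] 18
pot 0.97 [524. 124.] [59. 43.] 11
```

```bash
python3 -m crank '[{"offset":[-0.0022,0.0038,0],"spin":-5.6},{"offset":[-0.0048,0.0073,0],"spin":-11.2},{"offset":[-0.0075,0.0109,0],"spin":-16.8},{"offset":[-0.0103,0.0148,0],"spin":-22.4},{"offset":[-0.0133,0.019,0],"spin":-28},{"offset":[-0.0163,0.0233,0],"spin":-33.6},{"offset":[-0.0193,0.0279,0],"spin":-39.2},{"offset":[-0.0225,0.0328,0],"spin":-45}]'
python3 -c "
from h import *
wr('t7.png',[('slice_a',54),('pot',82)])"
```

```text
clock: 8.12
eef_pos: [468.5, 103.2, 47.9]
eef_rot: [3.135, -0.001, 1.571]
wrist_force: [0.5, -1.2, -0.6]
finger_gap: 23.5
[468.5 103.2  47.9] 90.0
slice_a 0.86 [468. 131.] [42. 40.] 90
slice_a 0.7 [582. 222.] [23. 17.] 0
pot 0.59 [528. 131.] [43. 55.] 32
```

View pics/t7.png

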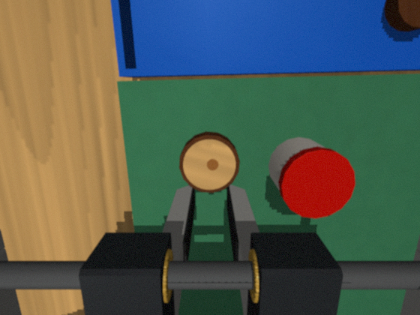

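Slice nested and clear of the pot (px 315,180). Continue over the edge.

```bash
python3 -m crank '[{"offset":[0,0.012,0],"spin":0},{"offset":[0,0.024,0],"spin":0},{"offset":[0,0.036,0],"spin":0},{"offset":[0,0.048,0],"spin":0},{"offset":[0,0.062,0],"spin":0},{"offset":[0,0.076,0],"spin":0},{"offset":[0,0.090,0],"spin":0},{"offset":[0,0.104,0],"spin":0}]'
python3 -m crank '[{"offset":[0,0.010,0],"spin":0},{"offset":[0,0.012,0],"spin":0},{"offset":[0,0.012,0.03],"spin":0},{"offset":[0,0.005,0.06],"spin":0},{"offset":[0,-0.025,0.08],"spin":0},{"offset":[0,-0.055,0.08],"spin":0},{"offset":[0,-0.085,0.08],"spin":0},{"offset":[0,-0.115,0.08],"spin":0}]'
python3 -c "
from h import *
wr('t8.png',[('slice_a',19),('pot',82)])"
```

```text
clock: 8.93
eef_pos: [468.3, 209.0, 47.8]
eef_rot: [3.135, -0.001, 1.58]
wrist_force: [0.4, -0.0, 1.5]
finger_gap: 23.3
clock: 9.6
eef_pos: [468.1, 92.8, 128.2]
eef_rot: [3.134, -0.001, 1.581]
wrist_force: [0.6, 0.8, 0.1]
finger_gap: 23.5
[468.1  92.8 128.2] 90.6
slice_a 0.96 [467. 233.] [41. 34.] 1
slice_a 0.57 [615. 236.] [44. 32.] 1
slice_a 0.53 [533. 220.] [266.  63.] 1
pot 0.95 [529. 129.] [43. 50.] 35
```

View pics/t8.png

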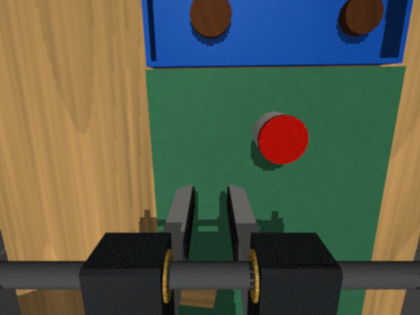

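Both slices are in the tray (px 210,15 and 360,15). Now I position behind the block.

```bash
python3 -m crank '[{"offset":[-0.001,-0.030,0],"spin":1},{"offset":[-0.003,-0.060,0],"spin":2},{"offset":[-0.004,-0.090,0],"spin":3},{"offset":[-0.006,-0.120,0],"spin":4},{"offset":[-0.007,-0.150,0],"spin":4},{"offset":[-0.009,-0.175,0],"spin":4},{"offset":[-0.009,-0.195,0],"spin":4},{"offset":[-0.009,-0.195,-0.020],"spin":4}]'
python3 -c "
from h import *
wr('t9.png',[('block',56),('duck',54),('pot',82)])"
```

```text
clock: 10.42
eef_pos: [461.3, -104.7, 110.5]
eef_rot: [3.13, 0.001, 1.646]
wrist_force: [1.6, 0.5, 0.5]
finger_gap: 23.7
[ 461.3 -104.7  110.5] 94.3
block 0.84 [456. -62.] [37. 42.] 83
block 0.31 [ 468. -180.] [41. 40.] 8
pot 0.68 [522. -41.] [209. 163.] 1
```

View pics/t9.png

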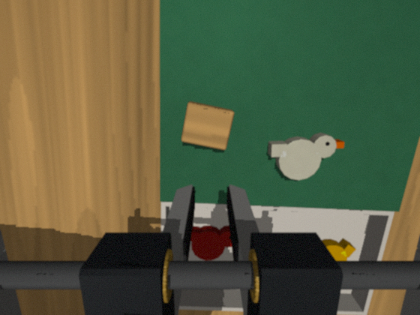

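Block at px (208,127), yaw about −7°; duck at (300,155), about 35 px clear of the path. I lower and push at 94°.

```bash
python3 -m crank '[{"offset":[-0.002,0,-0.025],"spin":0},{"offset":[-0.002,0,-0.048],"spin":0},{"offset":[-0.002,0,-0.063],"spin":0},{"offset":[-0.002,0,-0.063],"spin":0},{"offset":[-0.003,0.010,-0.063],"spin":0},{"offset":[-0.003,0.018,-0.063],"spin":0},{"offset":[-0.004,0.024,-0.063],"spin":0},{"offset":[-0.005,0.030,-0.063],"spin":0}]'
python3 -m crank '[{"offset":[-0.001,0.013,0],"spin":0},{"offset":[-0.002,0.026,0],"spin":0},{"offset":[-0.003,0.039,0],"spin":0},{"offset":[-0.004,0.052,0],"spin":0},{"offset":[-0.005,0.065,0],"spin":0},{"offset":[-0.006,0.078,0],"spin":0},{"offset":[-0.007,0.091,0],"spin":0},{"offset":[-0.008,0.104,0],"spin":0}]'
python3 -c "
from h import *
wr('t10.png',[('block',56)])"
```

```text
clock: 11.28
eef_pos: [454.9, -70.4, 46.1]
eef_rot: [3.134, -0.001, 1.65]
wrist_force: [-0.1, -0.6, -0.1]
finger_gap: 23.4
clock: 11.95
eef_pos: [447.0, 34.7, 46.8]
eef_rot: [3.133, -0.001, 1.65]
wrist_force: [-0.5, -0.7, 0.3]
finger_gap: 23.5
[447.   34.7  46.8] 94.5
block 0.59 [443.  64.] [42. 38.] 4
```

View pics/t10.png

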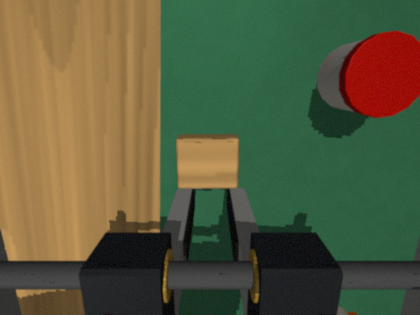

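The block is square on the fingers (px 208,163), about 15 mm from the long edge.

```bash
python3 -m crank '[{"offset":[0,0.013,0],"spin":0},{"offset":[0,0.026,0],"spin":0},{"offset":[-0.001,0.039,0],"spin":-1},{"offset":[-0.001,0.052,0],"spin":-1},{"offset":[-0.002,0.065,0],"spin":-1},{"offset":[-0.002,0.078,0],"spin":-1},{"offset":[-0.003,0.091,0],"spin":-2},{"offset":[-0.003,0.104,0],"spin":-2}]'
python3 -m crank '[{"offset":[0,0.013,0],"spin":0},{"offset":[0,0.026,0],"spin":0},{"offset":[0,0.039,0],"spin":0},{"offset":[0,0.052,0],"spin":0},{"offset":[0,0.065,0],"spin":0},{"offset":[0,0.075,0],"spin":0},{"offset":[0,0.078,0],"spin":0},{"offset":[0,0.078,0.02],"spin":0}]'
python3 -m crank '[{"offset":[0,0,0.03],"spin":0},{"offset":[0,0,0.06],"spin":0},{"offset":[0,-0.02,0.09],"spin":0},{"offset":[0,-0.05,0.11],"spin":0},{"offset":[0,-0.08,0.11],"spin":0},{"offset":[0,-0.10,0.11],"spin":0},{"offset":[0,-0.10,0.11],"spin":0},{"offset":[0,-0.10,0.11],"spin":0}]'
python3 -c "
from h import *
wr('t11.png',[('block',21),('slice_a',19),('pot',82)])"
```

```text
clock: 12.72
eef_pos: [444.0, 139.5, 47.2]
eef_rot: [3.133, -0.001, 1.616]
wrist_force: [0.2, -0.3, 0.2]
finger_gap: 23.3
clock: 13.38
eef_pos: [442.4, 217.2, 64.8]
eef_rot: [3.137, 0.0, 1.617]
wrist_force: [-0.7, 0.2, -1.1]
finger_gap: 23.3
clock: 14.05
eef_pos: [442.5, 116.3, 175.1]
eef_rot: [3.137, 0.0, 1.614]
wrist_force: [0.6, 0.2, 0.1]
finger_gap: 23.2
[442.5 116.3 175.1] 92.5
block 0.6 [443. 208.] [17. 44.] 83
slice_a 0.67 [615. 239.] [44. 37.] 22
slice_a 0.56 [467. 238.] [41. 42.] 11
pot 0.83 [528. 130.] [43. 54.] 39
```

View pics/t11.png

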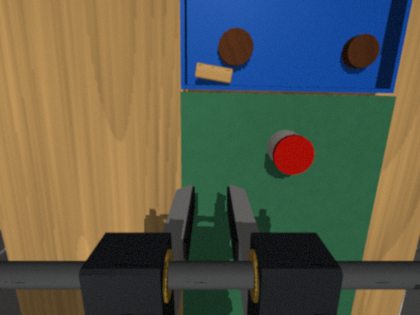

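All three are in the tray, but the block (px 213,72) seems to stand on its edge near the wall. My 12 views are used up, so I move the arm clear and check numerically from both fixed cameras.

```bash
python3 -m crank '[{"offset":[0,-0.030,0.01],"spin":0},{"offset":[0,-0.060,0.02],"spin":0},{"offset":[0,-0.095,0.03],"spin":0},{"offset":[0,-0.130,0.04],"spin":0},{"offset":[-0.01,-0.165,0.05],"spin":0},{"offset":[-0.02,-0.200,0.05],"spin":0},{"offset":[-0.03,-0.235,0.05],"spin":0},{"offset":[-0.04,-0.270,0.05],"spin":0}]'
python3 - <<'E'
from h import *
for cam in ['top','side']:
    p=shot(cam,cam+'_chk.png')
    np.save(cam+'.npy',np.array([p['fx'],p['fy'],p['cx'],p['cy'],*np.array(p['extrinsics']).ravel()]))
    for n in ['block','slice_a','pot','duck']:
        for d in manip.masks_of(p,n)[:2]:
            m=d['mask'].astype(np.uint8); c=max(cv2.findContours(m,0,1)[0],key=cv2.contourArea)
            q=cv2.approxPolyDP(c,1.2,True)[:,0].tolist()
            u=np.array(c)[:,0].mean(0); print(cam,n,round(d['conf'],2),m.sum(),q if n=='block' else '',np.round([px(p,u,z)[:2] for z in (19,41,55,82)]).tolist())
    # block colour map: wood-ish pixels inside tray area
    if cam=='top':
        i=p['pixels'].astype(int)
        for r in range(255,292): print(r,' '.join('%3d'%(i[r,k,0]-i[r,k,2]) for k in range(160,190)))
E
```

```text
clock: 14.92
eef_pos: [401.9, -153.2, 224.8]
eef_rot: [3.137, 0.0, 1.619]
wrist_force: [0.5, 0.5, 0.6]
finger_gap: 23.4
top block 0.65 202 [[173, 261], [169, 279], [178, 280], [180, 262]] [[441.0, 210.0], [441.0, 206.0], [440.0, 203.0], [439.0, 199.0]]
top slice_a 0.89 375  [[468.0, 238.0], [467.0, 234.0], [466.0, 231.0], [464.0, 226.0]]
top slice_a 0.67 261  [[617.0, 241.0], [612.0, 236.0], [609.0, 233.0], [604.0, 228.0]]
top pot 0.92 402  [[537.0, 132.0], [535.0, 130.0], [533.0, 129.0], [530.0, 126.0]]
top duck 0.7 420  [[552.0, -83.0], [549.0, -81.0], [547.0, -79.0], [544.0, -76.0]]
top duck 0.47 218  [[443.0, 210.0], [442.0, 206.0], [442.0, 204.0], [441.0, 199.0]]
255  51  49  52  50  52  53  53  54  54  58  56  20 -61 -77 -67 -101 -115 -112 -112 -112 -111 -112 -112 -112 -82 -16 -14 -17 -20 -17
256  50  52  49  52  54  54  52  55  54  57  56  44 -54 -79 -69 -103 -115 -111 -113 -111 -111 -110 -112 -111 -81 -16 -16 -19 -18 -19
257  54  51  53  53  56  56  54  55  52  51  55  51 -60 -80 -70 -81 -105 -111 -110 -111 -112 -111 -112 -109 -81 -16 -15 -18 -17 -19
258  54  55  55  56  58  
[... 4494 characters left out ...]
  75  75  73  73  72  72  72  73  71  70  69  70  70  68  67  67  66  66  66
side block 0.68 397 [[273, 273], [270, 277], [270, 286], [272, 290], [283, 296], [287, 296], [291, 290], [290, 280], [279, 273]] [[446.0, 204.0], [432.0, 227.0], [423.0, 242.0], [406.0, 270.0]]
side slice_a 0.75 385  [[462.0, 247.0], [448.0, 268.0], [438.0, 282.0], [420.0, 308.0]]
side slice_a 0.54 264  [[612.0, 248.0], [592.0, 269.0], [579.0, 283.0], [554.0, 309.0]]
side pot 0.84 509  [[566.0, 74.0], [548.0, 102.0], [536.0, 120.0], [513.0, 154.0]]
side duck 0.59 264  [[574.0, -122.0], [555.0, -86.0], [543.0, -64.0], [520.0, -21.0]]
side duck 0.23 420  [[446.0, 204.0], [432.0, 227.0], [423.0, 241.0], [406.0, 270.0]]
```

The block stands on its edge at about (441, 206), inside the tray walls and about 6–8 mm clear of the near wall, and it is settled. The pot and duck are where they were. I hand in.

```bash
python3 -c "
from h import *
p=shot('top')
for n in ['block','slice_a','pot','duck','duck_red','duck_yellow','pot_blue']: print(n,[(round(d['conf'],2),np.round(d['location']).tolist()) for d in manip.search_frame(p,n)[:2]])
print(manip.read_state()['clock']);manip.sign_off()"
```

```text
block [(0.55, [443.0, 203.0, 37.0])]
slice_a [(0.59, [611.0, 234.0, 24.0]), (0.56, [467.0, 236.0, 20.0])]
pot [(0.72, [535.0, 122.0, 82.0])]
duck [(0.92, [548.0, -81.0, 57.0])]
duck_red [(0.63, [474.0, -197.0, 17.0])]
duck_yellow [(0.92, [613.0, -216.0, 17.0]), (0.26, [530.0, 30.0, 44.0])]
pot_blue [(0.52, [539.0, -242.0, 47.0])]
15.8167
the job is handed in; nothing more can be done
```

I swept both wood slices and then the block across the board and into the blue tray, pushing with slightly open fingers and never gripping anything. The middle slice went around the pot on its −x side. I handed in at 15.8 s, with wrist forces reading under about 2 N after each move.

**Offcuts:** the last top view has the slices at about (611, 234) and (467, 236), and the block at (443, 203), all within the tray walls. The block landed standing on its edge, so its top is near 41 mm, above the 34 mm wall. It looked settled, and I left it that way.

**Everything else:** the pot and white duckling read within 7 mm of where they started, about what the detector's error allows. The red duckling read about 12 mm from its first reading. The fingers never went down near it, and the arm may have been partly hiding it, so I put this down to detection error. I had no picture views left to check it.

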